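Put the pipettes back on their own sloping cradles

ROBOT

A 7-joint arm with a two-finger parallel gripper is mounted at the origin on the work surface. World frame = base frame: x ahead of the robot, y to its left, z up, the work surface at z = 0. Lengths are in m, angles in rad, forces in N, time in s.
With the tool pointing down it reaches from about 0.425 to 0.8 m from the base axis. Payload 8.3 kg.
Tool frame: the origin (TCP) lies on the centre line of the jaws, within the pads' length; the fingertips stand 17 mm ahead of it and the grasp point (between the pads) lies 2 mm behind it; z points along the fingers, y is the line along which they close (so a half turn about z gives the same grasp; the last joint's range is limited). The gripper opens to 85 mm and grips with 20 to 120 N. Pads are 22 mm wide; open, the fingers measure 114 mm over their backs; the gripper's body (76 mm by 85 mm) begins 54 mm behind the grasp point. The pads swing forward as they close: fully open they stand 13 mm farther back than shut.
Start: joints at [1.206, 0.383, 0.016, 1.37, -0.006, 1.388, -0.046], TCP at [0.186, -0.597, 0.248] pointing down, gripper open.
Joint ranges: [-2.95, 2.95], [-0.25, 2.06], [-1.52, 1.56], [0.18, 2.33], [-1.44, 4.58], [0.02, 2.06], [-3.01, 3.01]. Speed limits (rad/s): [2.39, 2.39, 3.01, 3.01, 3.14, 3.14, 3.14].

INTERFACE

Orientations are given as a unit quaternion [w, x, y, z].
In Python, from plant import status, viewer, bot gives the robot as it stands. The module is installed in compiled form; this text tells all that it offers.
- The arm moves only by the tool servo_tool, never from a script. Its argument "steps" is a list of rows, each a list of 7 numbers: the turn, a rotation vector about the tool's x, y, z in units of 10 degrees (1.0 is 10 degrees), then the shift along the tool's x, y, z in units of 60 mm (1.0 is 60 mm), then the gripper's target within -1 to 1 (shut at 1, half-way at 0, fully open at -1). In form: [[rx, ry, rz, dx, dy, dz, grip], ...]. A call has exactly 5 rows; each row is the pose to reach, as a shift and turn from the pose commanded when the call began, along the tool's axes at that moment; what a row does not reach only later rows make up. A row lasts 1/8 s, in which the tool goes at most 62.5 mm and 10.7 degrees, less where a joint would pass 70% of its speed; a pose out of reach is approached as far as the arm can. A call with a gripper value outside its range is refused whole. The fingers move at their own pace and stop on an object; "force" is the grip in N (left out, the last holds). Time passes only in rows, so rows that repeat a pose let the fingers close, or fill a call up. It gives the time, the measured TCP pose, the force, the opening and the grip force at its end, in the units of the state.
- status.sense(): the state, without advancing time (a new reading comes with each control period).
- viewer.snapshot(name): name is "side" or "top"; returns the picture (400x640x3 uint8, blue, green, red); there is no depth.
- viewer.get_calibration(name): a dict with "fx", "fy", "cx", "cy" (pixels), "dist" ([k1, k2, p1, p2, k3] as OpenCV has them; the pictures are not rectified), "extrinsics" (4x4, takes a point from camera to world coordinates). Camera axes: x right, y down, z forward; pixel columns grow to the right and rows downward; lengths in m; the calibration is good to about 2 mm. A picture is of the moment at which its call begins. get_calibration takes no time and is no camera call.
- bot.hand_in(): hands the job in; it is judged then, once.
The state is a dict: "t": time; "joint_pos": joint angles; "qd": joint speeds; "joint_efforts": joint torques, N m; "tcp_pos": TCP position; "eef_rot": TCP orientation; "force": force on the tool from outside, world axes, zero at the start; "wrist_torque": the same for the moment, N m; "width": finger opening in m; "grasp_force": force on a finger pad.
Only numpy, scipy, OpenCV 4.12 (cv2) and the standard library are available. Lean on these libraries where they do the work, as an engineer would, in place of code of your own. Each camera call takes 0.05 s, during which the arm holds its last target. There are 200 camera calls.

TASK

The small pipette has been left on the large pipette's cradle: move it to the empty small cradle, and lay the large pipette from the bench on the large cradle it leaves free. Each must end lying squarely in both forks of its own cradle, hook side up, nozzle pointing down the slope, the handle's shoulder just above the low fork, set down gently and not dropped. Leave the other large pipette on its cradle, the bottles and the beaker as they are.

Things in the scene. Friction and masses are not known exactly. Their poses are not given: they have to be found in the camera images.
- small_pipette: small pipette, on the large cradle: white box-shaped handle 100 mm long, 22 wide, 20 thick; 10 mm round shaft below its shoulder, finger hook on top near the upper end, plunger beyond. Origin: centre line of the handle's underside, 40 mm above the shoulder (near the centre of mass), 60 mm below the upper end. +x to plunger, -x to nozzle, +z out of the top (hook) face; axis at z = 10 mm
- small_pipette_nozzle (a point): nozzle tip of the small pipette, on its axis, 130 mm from the origin towards -x; the shaft tapers to it; hook 16 mm proud of the handle, plunger 26 mm long
- large_pipette: large pipette, starts flat on the bench: white box-shaped handle 120 mm long, 30 wide, 28 thick; 18 mm round shaft below its shoulder, finger hook on top near the upper end, plunger beyond. Origin: centre line of the handle's underside, 40 mm above the shoulder (near the centre of mass), 80 mm below the upper end. +x to plunger, -x to nozzle, +z out of the top (hook) face; axis at z = 14 mm
- large_pipette_nozzle (a point): nozzle tip of the large pipette, on its axis, 145 mm from the origin towards -x; the shaft tapers to it; hook 16 mm proud of the handle, plunger 26 mm long
- other_pipette: another large pipette, the same as large_pipette, already on its own cradle: to be left alone
- small_cradle: fixed white metal cradle, the only one with narrow notches, empty. Foot 115 x 52 x 6 mm; two upright forks, low at -x, high at +x; notch floors 28 mm wide in the high fork, 16 mm in the low; sides flare, 15 mm tall, 5 mm thick. Origin: underside of the foot, 82 mm below the seat point; z up
- small_cradle_seat: forks of the small cradle, sloping 0.35 rad (20 deg). A pipette's body frame should come to lie on this frame: +x up the slope, z square to it. High notch floor at x = 35, z = 0 mm; low notch floor at x = -52, z = 5 mm; forks 10 mm thick along x, air between them and 70 mm below
- large_cradle: fixed white metal cradle, with wide notches, holding the small pipette at the start. Foot 115 x 64 x 6 mm; two upright forks, low at -x, high at +x; notch floors 40 mm wide in the high fork, 26 mm in the low; sides flare, 15 mm tall, 5 mm thick. Origin: underside of the foot, 82 mm below the seat point; z up
- large_cradle_seat: forks of the large cradle, sloping 0.35 rad (20 deg). A pipette's body frame should come to lie on this frame: +x up the slope, z square to it. High notch floor at x = 35, z = 0 mm; low notch floor at x = -52, z = 5 mm; forks 10 mm thick along x, air between them and 70 mm below
- other_cradle: fixed white metal cradle, the same as the large cradle, holding the other large pipette. Foot 115 x 64 x 6 mm; two upright forks, low at -x, high at +x; notch floors 40 mm wide in the high fork, 26 mm in the low; sides flare, 15 mm tall, 5 mm thick. Origin: underside of the foot, 82 mm below the seat point; z up
- mat: fixed grey plastic mat under the three cradles, 220 mm by 350 mm, 6 mm thick; the cradles stand on it in a row along its y, in any order
- bottle_a: small capped amber bottle, 42 mm diameter, 85 mm high, standing close beside the large pipette on its +y side; origin under its centre
- bottle_b: the same, on the -y side of the large pipette
- tall_bottle: tall capped amber bottle, 68 mm diameter, 190 mm high, between the mat and the large pipette or behind them; origin under its centre
- beaker: glass beaker, 60 mm diameter, 75 mm high, behind the large pipette; origin under its centre
Not all that is in view belongs to the job. What is shaped like the small_pipette but black or blue is not meant.

How it is judged:
By the outcome, as a careful person would: the job done as asked, in the order asked, and still so for the second after the job is handed in, with the robot touching nothing.
It also fails if it takes over 64 s, if anything falls off the work surface, if the arm or the gripper's body presses on something with over 40 N, if the wrist force passes 120 N, or if a joint passes its speed limit or range.

## Working session

There is one attempt and no reset: what is moved stays moved. The work goes in short steps, Python scripts to look and compute and a tool call to move; the robot and the scene stay as the last step left them, time stands still between calls to the robot, and variables do not carry over. Pictures are saved under pics/ and viewed, at most 10 in all, crops included, and the job is handed in when it is done.

Besides the shell and the picture viewer there is one more tool, called after "Request:" by a JSON object that holds its "fn" and its "kwargs", one argument or row to a line. servo_tool: Moves the arm, as the interface text tells. Its arguments: {"type":"object","properties":{"steps":{"type":"array","items":{"type":"array","items":{"type":"number"}}},"force":{"type":"number"}},"required":["steps"]}

```bash
mkdir -p pics; python3 - <<'E'
from plant import status, viewer
import cv2,numpy as np
for n in("side","top"):
    im=viewer.snapshot(n); cv2.imwrite(f"pics/{n}0.png",im)
    c=viewer.get_calibration(n); print(n,{k:(np.round(v,4).tolist()) for k,v in c.items()})
s=status.sense(); print({k:np.round(v,3).tolist() for k,v in s.items()})
E
```

```text
side {'fx': 372.3545, 'fy': 372.3545, 'cx': 318.5711, 'cy': 199.2415, 'dist': [-0.0004, 0.0, 0.0, 0.0, 0.0], 'extrinsics': [[-0.6848, -0.5423, 0.4868, -0.0213], [-0.7287, 0.5059, -0.4616, 0.4134], [0.0041, -0.6709, -0.7416, 0.8387], [0.0, 0.0, 0.0, 1.0]]}
top {'fx': 386.8502, 'fy': 386.8502, 'cx': 311.0003, 'cy': 200.2883, 'dist': [-0.0954, 0.0, 0.0, 0.0, 0.0], 'extrinsics': [[0.0088, -0.9812, 0.193, 0.2335], [-0.9998, -0.0055, 0.0179, -0.052], [-0.0165, -0.1932, -0.981, 1.2254], [0.0, 0.0, 0.0, 1.0]]}
{'t': 0.1, 'joint_pos': [1.206, 0.384, 0.016, 1.371, -0.006, 1.388, -0.047], 'qd': [0.002, -0.003, 0.001, -0.004, 0.0, 0.002, -0.001], 'joint_efforts': [0.003, -62.913, 0.847, -37.276, 0.017, 0.01, 0.0], 'tcp_pos': [0.186, -0.596, 0.247], 'eef_rot': [-0.001, 0.989, 0.15, -0.0], 'force': [-0.024, 0.101, 0.007], 'wrist_torque': [0.049, 0.002, 0.044], 'grasp_force': 0.0, 'width': 0.085}
```

View pics/side0.png

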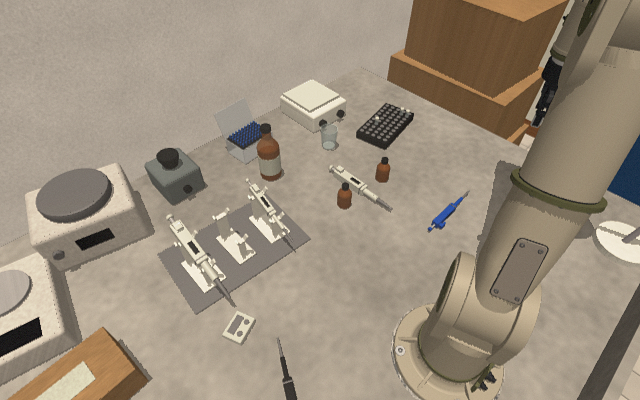

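View pics/top0.png

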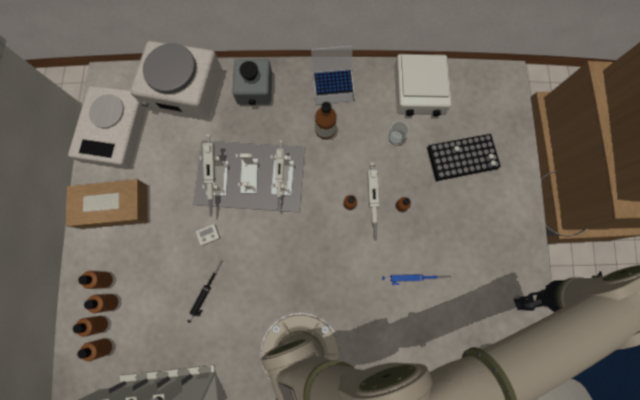

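The side view shows pipettes on the left cradle (190,250), an empty cradle at (235,240) and a pipette on the right cradle (265,210). A pipette lies flat on the bench at (360,187), and the black (287,370) and blue (448,210) ones are decoys. In the top view the same things are at (209,175), (248,175), (281,172), (374,195), (205,295) and (415,278). Likely choice: small = right cradle, other = left cradle, large = on the bench. I'll check this in close crops.

```bash
python3 - <<'E'
import cv2,numpy as np
a=cv2.imread("pics/side0.png")[165:315,150:320]; b=cv2.imread("pics/side0.png")[120:220,310:410]
t=cv2.imread("pics/top0.png")
cv2.imwrite("pics/c_side.png",np.hstack([cv2.resize(a,None,fx=4,fy=4,interpolation=2),]))
c=t[130:225,190:390]; cv2.imwrite("pics/c_top.png",cv2.resize(c,None,fx=4,fy=4,interpolation=2))
E
```

```text
(no output)
```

View pics/c_side.png

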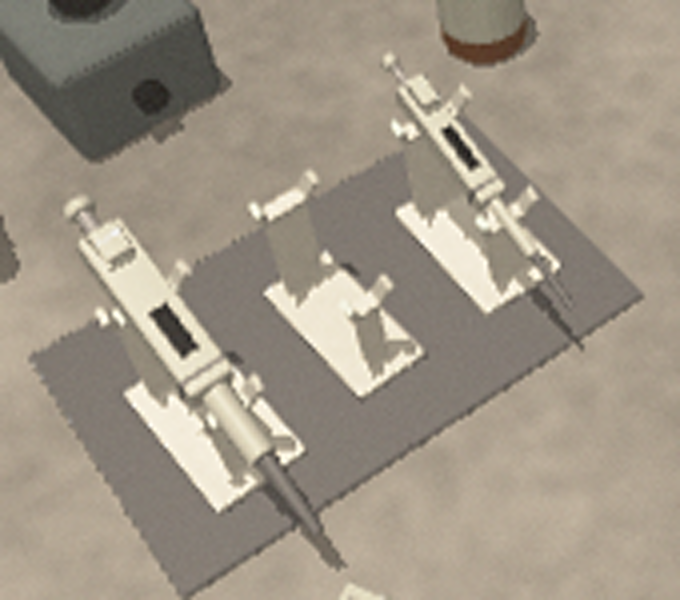

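View pics/c_top.png

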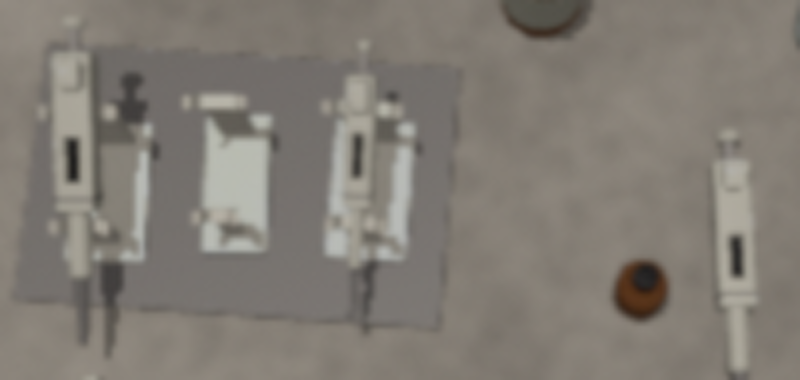

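The crops confirm the choice. Right cradle (-y side): thin handle and shaft in wide notches, so this is the small pipette. Middle cradle: empty with narrow notches. Left cradle: thick large pipette, to be left alone. Next I'll fit poses from points in both views.

```bash
cat > h.py <<'E'
import numpy as np, cv2
from scipy.optimize import least_squares
from scipy.spatial.transform import Rotation as R
from plant import viewer
C={n:viewer.get_calibration(n) for n in("side","top")}
def proj(n,P):
    c=C[n]; E=np.linalg.inv(np.array(c["extrinsics"])); K=np.array([[c["fx"],0,c["cx"]],[0,c["fy"],c["cy"]],[0,0,1]])
    return cv2.projectPoints(np.atleast_2d(P).astype(float),cv2.Rodrigues(E[:3,:3])[0],E[:3,3],K,np.array(c["dist"],float))[0][:,0]
CR={"side":(150,165),"top":(190,130)}
def px(n,q): return (np.array(q)+.5)/4-.5+CR[n]
def pose(p,pitch): # p=x,y,z,yaw ; +x tilts up by pitch
    return R.from_euler("ZY",[p[3],-pitch]),np.array(p[:3])
def world(P,p,pitch):
    r,t=pose(p,pitch); return r.apply(np.atleast_2d(P))+t
def fit(obs,p0,pitch,sig=(9,9,.003,9),z0=None):
    # obs: (cam,pixel,body point)
    z0=p0[2] if z0 is None else z0
    def f(p): return np.concatenate([*[ (proj(n,world(b,p,pitch))[0]-u) for n,u,b in obs],[(p[2]-z0)/sig[2]]])
    s=least_squares(f,p0,loss="soft_l1"); return s.x,f(s.x)[:-1].reshape(-1,2)
def box(x,y,z): return np.array([[a,b,c] for a in x for b in y for c in z])
E=[(a,b) for a in range(8) for b in range(a) if bin(a^b).count("1")==1]
def draw(im,n,P,col,s=4):
    q=proj(n,P)-CR[n]; q=((q+.5)*s-.5).round().astype(int)
    for a,b in E: cv2.line(im,tuple(map(int,q[a])),tuple(map(int,q[b])),col,1)
PS=0.35
def pip(kind):
    if kind=="s": return [box((-.04,.06),(-.011,.011),(0,.02)),box((-.13,.086),(0,0),(.01,.01))]
    return [box((-.04,.08),(-.015,.015),(0,.028)),box((-.145,.106),(0,0),(.014,.014))]
E
cat > f.py <<'E'
from h import *
import json
S=lambda q:("side",px("side",q)); T=lambda q:("top",px("top",q))
def seatpt(q): return R.from_euler("Y",-PS).apply(q)+[0,0,.082]
hm,lm=seatpt([.035,0,.015]),seatpt([-.052,0,.02])
F=lambda sx,sy,w:[sx*.0575,sy*w/2,.006]
o={}
o["small_cradle"]=fit([(*S([264,292]),F(1,1,.052)),(*S([360,396]),F(-1,1,.052)),(*S([424,352]),F(-1,-1,.052)),(*S([284.5,196]),hm),(*S([364,297]),lm),
 (*T([272,115]),F(1,-1,.052)),(*T([268,250]),F(-1,-1,.052)),(*T([201,250]),F(-1,1,.052)),(*T([217,102]),hm)],[.6,.1,.006,0],0)
o["large_cradle"]=fit([(*S([398,210]),F(1,1,.064)),(*S([490,312]),F(-1,1,.064)),(*S([432,113]),hm),(*S([508,209]),lm),
 (*T([413,121]),F(1,-1,.064)),(*T([407,260]),F(-1,-1,.064)),(*T([325,256]),F(-1,1,.064)),(*T([360,106]),hm)],[.6,0,.006,0],0)
o["small_pipette"]=fit([(*S([389,62]),[.086,0,.01]),(*S([476,203]),[-.04,.011,.02]),(*S([503,187]),[-.04,-.011,.02]),(*S([398,92]),[.06,.011,.02]),(*S([572,305]),[-.13,0,.01]),
 (*T([365,42]),[.086,0,.01]),(*T([346,75]),[.06,.011,.02]),(*T([376,75]),[.06,-.011,.02]),(*T([345,210]),[-.04,.011,.02]),(*T([373,210]),[-.04,-.011,.02])],[.6,0,.088,0],PS,sig=(9,9,.05,9))
b=[("side",[331,166.5],[.106,0,.014]),("side",[392,209.5],[-.145,0,.014]),("top",[376,238],[-.145,0,.014]),
 (*T([729,133]),[.106,0,.014]),(*T([714,160]),[.08,.015,.028]),(*T([748,160]),[.08,-.015,.028]),(*T([720,303]),[-.04,.015,.028]),(*T([757,303]),[-.04,-.015,.028])]
o["large_pipette"]=fit(b,[.6,-.2,0,0],0,sig=(9,9,.05,9))
for k,(p,r) in o.items(): print(k,p.round(4),"res",r.round(1).tolist())
# mat yaw
P={k:v[0].tolist() for k,v in o.items()}; json.dump(P,open("poses.json","w"))
for n in("side","top"):
    im=cv2.imread(f"pics/{n}0.png"); u,v=CR[n]; h,w=(150,200) if n=="side" else (115,200)
    im=cv2.resize(im[v:v+h,u:u+w],None,fx=4,fy=4,interpolation=2)
    for k,wd in(("small_cradle",.026),("large_cradle",.032)):
        p=P[k]; draw(im,n,world(box((-.0575,.0575),(-wd,wd),(0,.006)),p,0),(0,0,255))
        s=[p[0],p[1],p[2]+.082,p[3]]; g=.014 if k[0]=="s" else .02
        draw(im,n,world(box((.03,.04),(-g,g),(0,0)),s,PS),(255,0,0)); g-=.0065; draw(im,n,world(box((-.057,-.047),(-g,g),(.005,.005)),s,PS),(255,0,0))
    for k,pt in(("small_pipette",PS),("large_pipette",0)):
        for B in pip(k[0]): draw(im,n,world(B,P[k],pt),(0,160,0))
    cv2.imwrite(f"pics/ov_{n}.png",im)
E
python3 f.py
```

```text
small_cradle [ 0.5572  0.1746  0.0043 -0.0096] res [[-0.3, -1.0], [-0.3, -0.5], [-0.0, -0.8], [1.6, 0.4], [2.2, 0.8], [-0.3, -0.7], [-1.0, -0.3], [-0.1, -0.5], [-0.7, 1.8]]
large_cradle [ 0.5512  0.0647  0.0062 -0.0364] res [[-1.5, -0.1], [-0.6, -0.8], [1.1, 0.2], [1.7, 0.6], [-0.0, -0.3], [-0.5, -0.7], [0.2, -0.5], [-0.1, 2.5]]
small_pipette [ 0.5598  0.0648  0.0815 -0.0505] res [[-0.5, -0.4], [1.5, 0.5], [1.6, 0.4], [-0.5, -0.6], [0.6, 1.2], [-0.1, -0.5], [0.3, -0.2], [0.1, 0.1], [-0.7, -0.9], [-0.5, -0.5]]
large_pipette [ 0.4934 -0.23   -0.0047  0.0251] res [[-0.6, 0.7], [-0.3, -0.5], [-0.5, 1.4], [-0.1, -0.2], [-0.0, -0.4], [0.8, -0.6], [0.2, 0.5], [0.4, 0.3]]
```

View pics/ov_side.png

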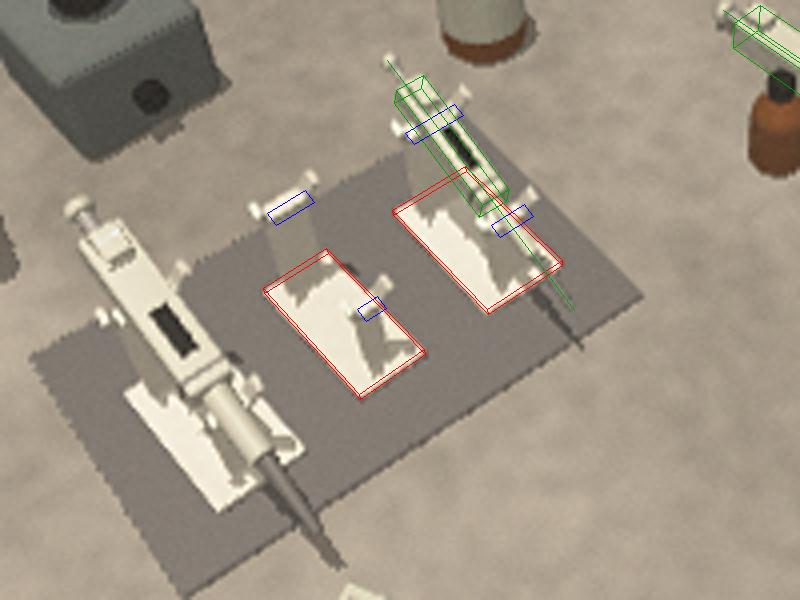

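View pics/ov_top.png

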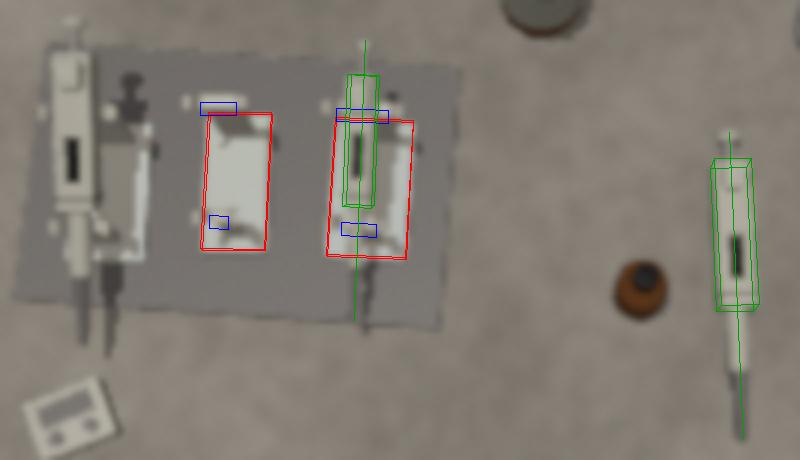

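The overlays show the fitted feet and handles landing on the image. The forks sit about 2 px further uphill than predicted (top high fork at (217,102), predicted (218,109)), so the foot is not centred under the seat. I'll refit with the foot centre 8 mm downhill, the midpoint of the forks, and locate the bottles.

```bash
sed -i 's/\[sx\*.0575,/[sx*.0575-.008,/; s/box((-.0575,.0575)/box((-.0655,.0495)/' f.py
cat >> f.py <<'E'
m=fit([(*S([30,357]),[.11,.175,.006]),(*S([183,597]),[-.11,.175,.006]),(*S([642,295]),[-.11,-.175,.006]),(*T([47,44]),[.11,.175,.006]),(*T([12,300]),[-.11,.175,.006]),(*T([440,328]),[-.11,-.175,.006]),(*T([461,66]),[.11,-.175,.006])],[.56,.17,0,0],0)
print("mat",m[0].round(4),m[1].round(1).tolist())
for nm,u,t,H in(("a",(345,189),(350,202),.085),("b",(382.5,163),(403.5,204),.085),("tall",(264,131),(326,108),.19)):
    s=least_squares(lambda p:np.r_[proj("side",[*p,H])[0]-u,proj("top",[*p,H])[0]-t],[.6,-.1]); print(nm,s.x.round(3),s.fun.round(1))
    # cap tops
E
python3 f.py
cat > go.py <<'E'
# usage: go.py x y z yaw pitch  -> shift/turn for servo (TCP target in world)
import sys; from h import *; from plant import status
x,y,z,yaw,pitch=map(float,sys.argv[1:6])
s=status.sense(); q=s["eef_rot"]; r0=R.from_quat([q[1],q[2],q[3],q[0]]); p0=np.array(s["tcp_pos"])
r1=R.from_euler("ZY",[yaw,-pitch])*R.from_euler("X",np.pi)
rv=np.degrees((r0.inv()*r1).as_rotvec())/10; d=r0.inv().apply(np.array([x,y,z])-p0)/.06
print("t",round(s["t"],2),"pos",p0.round(4),"turn",rv.round(3),"shift",d.round(3),"w",round(s["width"],4),"F",np.round(s["force"],1),"g",round(s["grasp_force"],1),"j",np.round(s["joint_pos"],2))
E
python3 go.py .555 .065 .2 -.04 .35
```

```text
small_cradle [ 0.564   0.1747  0.0024 -0.0097] res [[-0.0, -0.2], [-0.0, 0.2], [0.2, -0.1], [0.2, -0.5], [0.7, -0.3], [-0.3, -0.1], [-1.0, 0.2], [-0.1, -0.0], [-0.5, -0.2]]
large_cradle [ 0.5575  0.0642  0.0047 -0.0416] res [[-1.0, 0.5], [-0.3, -0.1], [-0.1, -0.8], [0.3, -0.5], [0.1, 0.4], [-0.5, -0.0], [0.2, 0.1], [0.3, 0.7]]
small_pipette [ 0.5598  0.0648  0.0815 -0.0505] res [[-0.5, -0.4], [1.5, 0.5], [1.6, 0.4], [-0.5, -0.6], [0.6, 1.2], [-0.1, -0.5], [0.3, -0.2], [0.1, 0.1], [-0.7, -0.9], [-0.5, -0.5]]
large_pipette [ 0.4934 -0.23   -0.0047  0.0251] res [[-0.6, 0.7], [-0.3, -0.5], [-0.5, 1.4], [-0.1, -0.2], [-0.0, -0.4], [0.8, -0.6], [0.2, 0.5], [0.4, 0.3]]
mat [ 0.5572  0.1748 -0.002  -0.0626] [[-0.2, -0.2], [0.2, 0.2], [0.9, -0.7], [-0.3, -0.3], [-0.2, -0.3], [-0.2, 0.1], [-0.3, 0.2]]
a [ 0.453 -0.143] [ 1.1 -1.6 -1.7  0. ]
b [ 0.45  -0.304] [ 1.6 -1.3 -1.7 -0.6]
tall [ 0.706 -0.067] [ 1.4 -3.1 -2.4  0.6]
t 0.1 pos [ 0.1857 -0.5963  0.2474] turn [-0.352  1.987  1.937] shift [ 9.154 -8.693  0.805] w 0.0855 F [-0.   0.1  0. ] g 0.0 j [ 1.21  0.38  0.02  1.37 -0.01  1.39 -0.05]
```

Fitted heights come out 3–4 mm low throughout (mat -2, bench pipette -5, cradles +2 to +5), within the calibration error. I'll use the nominal heights. Moving towards the small pipette on the large cradle.

Request:
{"fn": "servo_tool", "kwargs": {
  "steps": [
    [0,0,0,0.72,-0.68,0,-0.2],
    [0,0,0,1.44,-1.36,0,-0.2],
    [0,0,0,2.16,-2.04,0,-0.2],
    [0,0,0,2.88,-2.72,0,-0.2],
    [0,0,0,3.6,-3.4,0,-0.2]
  ],
  "force": 40
}}

```text
t: 0.72
tcp_pos: [0.332, -0.3358, 0.2481]
eef_rot: [-0.0, 0.989, 0.15, -0.0]
force: [0.8, -0.7, -0.3]
width: 0.0515
grasp_force: 0.0
```

Request:
{"fn": "servo_tool", "kwargs": {
  "steps": [
    [0,0,0,0.72,-0.68,0,-0.2],
    [0,0,0,1.44,-1.36,0,-0.2],
    [0,0,0,2.16,-2.04,0,-0.2],
    [0,0,0,2.88,-2.72,0,-0.2],
    [0,0,0,3.6,-3.4,0,-0.2]
  ]
}}

```text
t: 1.35
tcp_pos: [0.4774, -0.0771, 0.2483]
eef_rot: [0.0, 0.989, 0.15, 0.0]
force: [1.2, -0.4, 0.3]
width: 0.0513
grasp_force: 0.0
```

```bash
sed -i 's/def fit(obs,p0,pitch,sig=(9,9,.003,9),z0=None):/&\n    sig=(9,9,1e-4,9)/' h.py; python3 f.py | grep -v mat; python3 go.py .53 .065 .18 -.045 .35
```

```text
small_cradle [ 0.5623  0.1751  0.006  -0.0115] res [[-0.1, -0.6], [-0.0, 0.0], [0.3, -0.3], [0.2, -1.0], [0.7, -0.7], [-0.6, 0.0], [-1.3, 0.5], [-0.5, 0.2], [-0.9, 0.0]]
large_cradle [ 0.557   0.0644  0.006  -0.0414] res [[-1.0, 0.3], [-0.2, -0.3], [-0.1, -1.0], [0.4, -0.7], [0.1, 0.5], [-0.6, 0.1], [0.1, 0.2], [0.1, 0.7]]
small_pipette [ 0.5569  0.0658  0.088  -0.0626] res [[-0.2, -1.6], [1.5, -0.2], [1.7, -0.3], [-0.4, -1.7], [0.4, 0.9], [-0.3, -0.3], [-0.1, -0.0], [-0.2, 0.4], [-1.4, -0.5], [-1.2, -0.0]]
large_pipette [ 0.4921 -0.2289 -0.      0.0231] res [[-0.5, 0.0], [-0.0, -1.1], [-0.8, 1.7], [-0.2, -0.3], [-0.1, -0.4], [0.7, -0.6], [0.0, 0.6], [0.3, 0.5]]
a [ 0.453 -0.143] [ 1.1 -1.6 -1.7  0. ]
b [ 0.45  -0.304] [ 1.6 -1.3 -1.7 -0.6]
tall [ 0.706 -0.067] [ 1.4 -3.1 -2.4  0.6]
t 1.35 pos [ 0.4774 -0.0771  0.2483] turn [-0.346  1.985  1.964] shift [ 1.54  -2.001  1.137] w 0.0513 F [ 1.2 -0.4  0.3] g 0.0 j [ 0.54  0.11 -0.48  1.73  0.05  1.32 -1.22]
```

```bash
python3 go.py .522 .066 .169 -.05 .35
```

```text
t 1.35 pos [ 0.4774 -0.0771  0.2483] turn [-0.351  1.985  1.993] shift [ 1.417 -2.057  1.321] w 0.0513 F [ 1.2 -0.4  0.3] g 0.0 j [ 0.54  0.11 -0.48  1.73  0.05  1.32 -1.22]
```

Request:
{"fn": "servo_tool", "kwargs": {
  "steps": [
    [-0.09,0.5,0.5,0.4,-0.6,0.2,-0.2],
    [-0.18,1.0,1.0,0.8,-1.2,0.5,-0.2],
    [-0.27,1.5,1.5,1.2,-1.7,0.9,-0.2],
    [-0.35,1.985,1.993,1.417,-2.057,1.32,-0.2],
    [-0.35,1.985,1.993,1.417,-2.057,1.32,-0.2]
  ]
}}

```text
t: 1.98
tcp_pos: [0.5187, 0.0666, 0.1664]
eef_rot: [0.004, 0.985, -0.022, 0.172]
force: [-0.1, 0.1, 0.4]
width: 0.051
grasp_force: 0.0
```

```bash
python3 go.py .5496 .0655 .0938 -.05 .35; cat > look.py <<'E'
# look.py tag u v w h (side) u v w h (top): crops side by side, x4
import sys; from h import *; from plant import viewer
a=list(map(int,sys.argv[2:])); out=[]
for i,n in enumerate(("side","top")):
    im=viewer.snapshot(n); cv2.imwrite(f"pics/{sys.argv[1]}_{n}_full.png",im); u,v,w,h=a[4*i:4*i+4]; c=cv2.resize(im[v:v+h,u:u+w],None,fx=4,fy=4,interpolation=2); out.append(c)
H=max(o.shape[0] for o in out); cv2.imwrite(f"pics/{sys.argv[1]}.png",np.hstack([cv2.copyMakeBorder(o,0,H-o.shape[0],0,0,0) for o in out]))
E
python3 look.py hov 210 130 110 120 240 120 85 110
```

```text
t 1.98 pos [0.5187 0.0666 0.1664] turn [-0.008  0.023  0.023] shift [ 0.074 -0.005  1.313] w 0.051 F [-0.1  0.1  0.4] g 0.0 j [ 0.36  0.03 -0.62  2.04  0.17  0.75 -1.98]
```

View pics/hov.png

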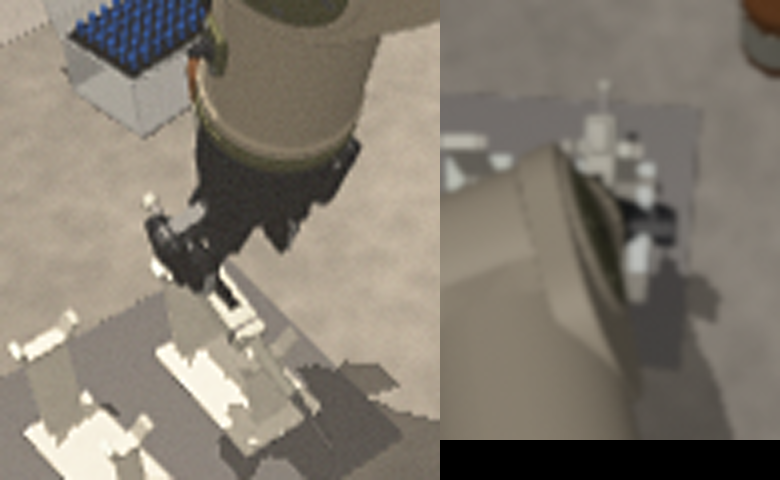

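The hover view shows the gripper above the small pipette's handle with the fingers straddling it: side, finger at (165,240) in the crop; top, finger at (655,222). Descending along the slope normal.

Request:
{"fn": "servo_tool", "kwargs": {
  "steps": [
    [0,0,0,0.07,0,0.4,-0.2],
    [0,0,0,0.07,0,0.8,-0.2],
    [0,0,0,0.07,0,1.1,-0.2],
    [0,0,0,0.07,0,1.27,-0.2],
    [0,0,0,0.07,0,1.31,-0.2]
  ]
}}

```text
t: 2.7
tcp_pos: [0.5528, 0.0621, 0.0967]
eef_rot: [0.004, 0.984, -0.025, 0.174]
force: [-0.0, 0.5, 0.6]
width: 0.0511
grasp_force: 0.0
```

```bash
python3 go.py .5496 .0655 .0938 -.05 .35
```

```text
t 2.7 pos [0.5528 0.0621 0.0967] turn [-0.001  0.003 -0.004] shift [-0.069 -0.054  0.027] w 0.0511 F [-0.   0.5  0.6] g 0.0 j [ 0.31  0.21 -0.58  2.04  0.38  0.62 -2.14]
```

Request:
{"fn": "servo_tool", "kwargs": {
  "steps": [
    [0,0,0,-0.06,-0.05,0.02,-0.2],
    [0,0,0,-0.06,-0.05,0.02,0.2],
    [0,0,0,-0.06,-0.05,0.02,0.5],
    [0,0,0,-0.06,-0.05,0.02,0.7],
    [0,0,0,-0.06,-0.05,0.02,0.7]
  ],
  "force": 40
}}

```text
t: 3.32
tcp_pos: [0.5496, 0.0661, 0.095]
eef_rot: [0.004, 0.984, -0.024, 0.174]
force: [-5.7, 0.1, 6.1]
width: 0.0211
grasp_force: 38.9
```

```bash
python3 go.py .5496 .0655 .0938 -.05 .35
```

```text
t 3.33 pos [0.5496 0.0661 0.095 ] turn [-0.002 -0.004  0.003] shift [-0.006  0.011  0.018] w 0.0211 F [-5.7  0.1  6.1] g 38.9 j [ 0.3   0.21 -0.58  2.05  0.39  0.61 -2.16]
```

Gripped (21 mm, 39 N). Lifting along the slope normal.

Request:
{"fn": "servo_tool", "kwargs": {
  "steps": [
    [0,0,0,0,0,-0.15,0.7],
    [0,0,0,0,0,-0.4,0.7],
    [0,0,0,0,0,-0.75,0.7],
    [0,0,0,0,0,-1.1,0.7],
    [0,0,0,0,0,-1.3,0.7]
  ]
}}

```text
t: 3.95
tcp_pos: [0.5228, 0.0674, 0.169]
eef_rot: [0.004, 0.984, -0.024, 0.175]
force: [-0.4, -0.3, -0.0]
width: 0.0213
grasp_force: 39.3
```

```bash
python3 go.py .525 .175 .175 -.011 .35
```

```text
t 3.95 pos [0.5228 0.0674 0.169 ] turn [ 0.074 -0.008 -0.208] shift [-0.015 -1.793 -0.111] w 0.0213 F [-0.4 -0.3 -0. ] g 39.3 j [ 0.37  0.04 -0.63  2.03  0.18  0.75 -1.99]
```

Request:
{"fn": "servo_tool", "kwargs": {
  "steps": [
    [0.01,0,-0.05,0,-0.45,-0.02,0.7],
    [0.03,0,-0.1,0,-0.9,-0.05,0.7],
    [0.05,0,-0.15,0,-1.35,-0.08,0.7],
    [0.07,-0.01,-0.2,-0.01,-1.7,-0.11,0.7],
    [0.07,-0.01,-0.22,-0.015,-1.79,-0.11,0.7]
  ]
}}

```text
t: 4.58
tcp_pos: [0.5247, 0.1761, 0.1736]
eef_rot: [0.001, 0.985, -0.003, 0.173]
force: [-0.7, -0.3, -1.3]
width: 0.0213
grasp_force: 39.3
```

```bash
python3 go.py .5549 .1751 .0938 -.009 .35; python3 look.py hov2 170 140 130 130 225 120 70 110
```

```text
t 4.58 pos [0.5247 0.1761 0.1736] turn [0.    0.011 0.012] shift [0.019 0.013 1.423] w 0.0213 F [-0.7 -0.3 -1.3] g 39.3 j [ 0.2   0.12 -0.72  1.95  0.34  0.82 -2.28]
```

View pics/hov2.png

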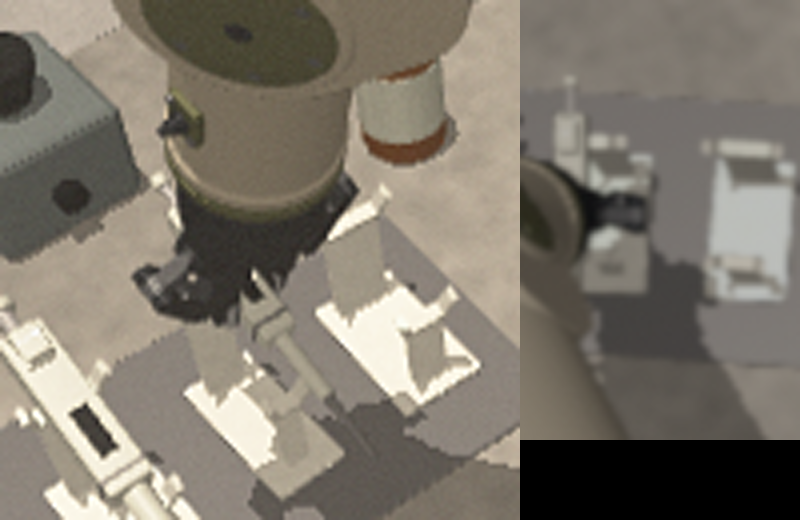

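```bash
cat > chk.py <<'E'
from h import *
rb=R.from_euler("ZY",[-.007,-.35]); t=np.array([.5247,.1761,.1736])
def P(b): return rb.apply(np.array(b)-[-.005,0,.008])+t
for nm,b in(("tip",[-.13,0,.01]),("sh+",[-.04,.011,.02]),("sh-",[-.04,-.011,.02]),("sh+lo",[-.04,.011,0]),("plg",[.086,0,.01]),("e+",[.06,.011,.02]),("e-",[.06,-.011,.02])):
    print(nm,"side",((proj("side",P(b))[0]-[170,140]+.5)*4-.5).round(0),"top",((proj("top",P(b))[0]-[225,120]+.5)*4-.5+[520,0]).round(0))
def seatpt(q): return R.from_euler("Y",-PS).apply(q)+[0,0,.082]
hm,lm=seatpt([.035,0,.015]),seatpt([-.052,0,.02])
F=lambda sx,sy:[sx*.0575-.008,sy*.032,.006]
S=lambda q:("side",(np.array(q)+.5)/4-.5+[170,140]); T=lambda q:("top",(np.array(q)-[520,0]+.5)/4-.5+[225,120])
p,r=fit([(*S([316,312]),F(1,1)),(*S([410,412]),F(-1,1)),(*S([480,365]),F(-1,-1)),(*S([356,212]),hm),(*S([430,309]),lm),(*T([707,298]),F(-1,1)),(*T([787,300]),F(-1,-1)),(*T([747,148]),hm),(*T([742,264]),lm)],[.557,.064,.006,-.04],0)
print(p.round(4),r.round(1).tolist())
E
python3 chk.py
python3 - <<'E'
import cv2
a=cv2.imread('pics/hov2_side_full.png')[185:275,205:295]; b=cv2.imread('pics/hov2_top_full.png')[130:220,225:315]
import numpy as np
cv2.imwrite('pics/z.png',np.hstack([cv2.resize(x,(400*1,400),interpolation=2) for x in(a,b)]))
E
```

```text
tip side [377. 455.] top [575. 378.]
sh+ side [267. 338.] top [554. 255.]
sh- side [299. 317.] top [585. 256.]
sh+lo side [266. 351.] top [560. 252.]
plg side [156. 174.] top [569.  75.]
e+ side [165. 208.] top [551. 112.]
e- side [198. 189.] top [582. 113.]
[ 0.5562  0.0632  0.006  -0.0517] [[0.1, -0.4], [0.0, -0.3], [1.3, -0.7], [-0.4, -0.9], [0.2, -0.6], [-0.2, -0.2], [-0.4, 0.4], [-1.1, 0.5], [-1.2, 0.4]]
```

View pics/z.png

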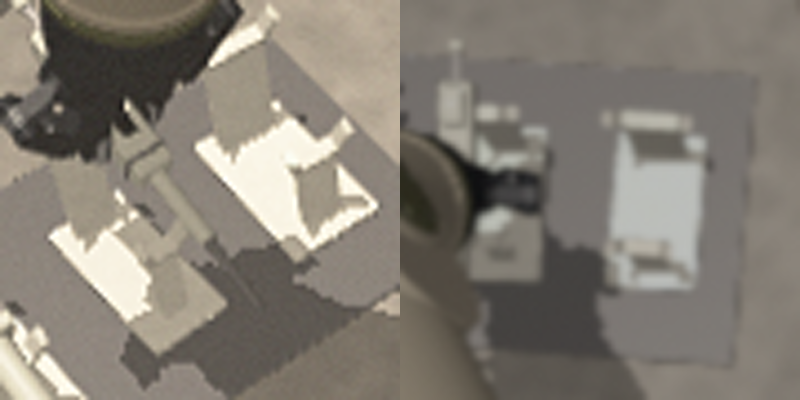

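The crops show the pipette held level with the slope. Its tip is at (258,306) left, about 2 mm from where the model predicts, and its plunger end is at (455,45) right. The empty large cradle is clearly visible and refits at (0.556, 0.063), yaw -0.05. Descending to 10 mm above the seat.

```bash
python3 go.py .5516 .175 .1044 -.01 .35
```

```text
t 4.67 pos [0.5248 0.1748 0.1734] turn [0.005 0.013 0.01 ] shift [ 0.028 -0.009  1.233] w 0.0215 F [-0.2 -0.9 -1.5] g 39.3 j [ 0.2   0.12 -0.72  1.95  0.34  0.82 -2.28]
```

Request:
{"fn": "servo_tool", "kwargs": {
  "steps": [
    [0,0.01,0,0.02,0,0.3,0.7],
    [0,0.01,0,0.03,-0.01,0.65,0.7],
    [0,0.01,0,0.03,-0.01,1.0,0.7],
    [0,0.01,0,0.03,-0.01,1.18,0.7],
    [0,0.01,0,0.03,-0.01,1.23,0.7]
  ]
}}

```text
t: 5.3
tcp_pos: [0.5518, 0.1741, 0.1042]
eef_rot: [0.002, 0.985, -0.005, 0.174]
force: [0.1, -0.4, -0.5]
width: 0.0215
grasp_force: 39.3
```

```bash
python3 go.py .555 .175 .095 -.01 .35; python3 look.py near 190 150 100 115 225 120 50 100
```

```text
t 5.3 pos [0.5518 0.1741 0.1042] turn [0.009 0.007 0.001] shift [-0.002 -0.015  0.162] w 0.0215 F [ 0.1 -0.4 -0.5] g 39.3 j [ 0.14  0.28 -0.67  1.97  0.53  0.71 -2.43]
```

View pics/near.png

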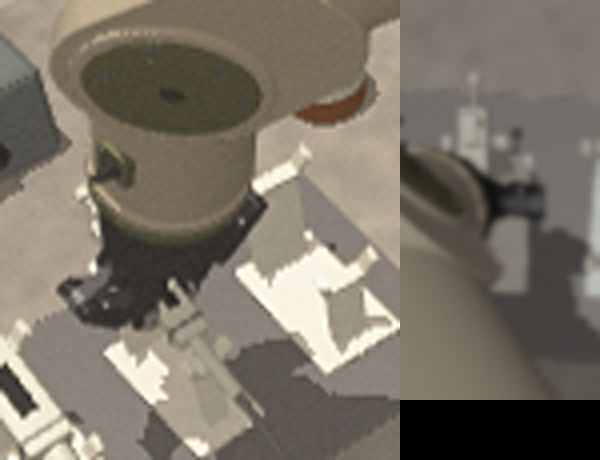

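The near view shows the shaft entering the low notch at about (205,355), between the horns. The top view has the handle (473,130) centred in the high fork once perspective is allowed for. All ten views are used, so from here I'll go by force and numbers. Lowering.

Request:
{"fn": "servo_tool", "kwargs": {
  "steps": [
    [0,0,0,0,-0.01,0.05,0.7],
    [0,0,0,0,-0.015,0.09,0.7],
    [0,0,0,0,-0.015,0.12,0.7],
    [0,0,0,0,-0.015,0.14,0.7],
    [0,0,0,0,-0.015,0.14,0.7]
  ]
}}

```text
t: 6.02
tcp_pos: [0.5547, 0.1759, 0.0969]
eef_rot: [0.001, 0.985, -0.004, 0.174]
force: [-0.2, -0.7, -1.6]
width: 0.0214
grasp_force: 39.3
```

```bash
python3 go.py .555 .175 .095 -.01 .35
```

```text
t 6.03 pos [0.5547 0.1759 0.0969] turn [0.005 0.001 0.006] shift [-0.006  0.015  0.031] w 0.0214 F [-0.2 -0.7 -1.6] g 39.3 j [ 0.13  0.29 -0.66  1.97  0.55  0.7  -2.44]
```

Request:
{"fn": "servo_tool", "kwargs": {
  "steps": [
    [0,0,0,0,0.005,0.01,0.7],
    [0,0,0,0,0.005,0.02,0.7],
    [0,0,0,0,0.005,0.03,0.7],
    [0,0,0,0,0.005,0.03,0.7],
    [0,0,0,0,0.005,0.03,0.7]
  ]
}}

```text
t: 6.65
tcp_pos: [0.5554, 0.1756, 0.0953]
eef_rot: [0.001, 0.985, -0.004, 0.174]
force: [-1.1, -0.4, 0.2]
width: 0.0212
grasp_force: 39.6
```

```bash
python3 go.py .555 .175 .095 -.01 .35; python3 -c "
from plant import status; print(status.sense()['wrist_torque'])"
```

```text
t 6.65 pos [0.5554 0.1756 0.0953] turn [ 0.005 -0.     0.006] shift [-0.008  0.009  0.003] w 0.0212 F [-1.1 -0.4  0.2] g 39.6 j [ 0.13  0.3  -0.66  1.97  0.55  0.69 -2.45]
[-0.02376859  0.46263378 -0.09859758]
```

Light contact is just starting (force moved by about 2 N). A touch more.

Request:
{"fn": "servo_tool", "kwargs": {
  "steps": [
    [0,0,0,0,0,0.01,0.7],
    [0,0,0,0,0,0.015,0.7],
    [0,0,0,0,0,0.02,0.7],
    [0,0,0,0,0,0.02,0.7],
    [0,0,0,0,0,0.02,0.7]
  ]
}}

```text
t: 7.28
tcp_pos: [0.5555, 0.1756, 0.0952]
eef_rot: [0.002, 0.985, -0.004, 0.174]
force: [-13.1, -3.7, 16.1]
width: 0.0213
grasp_force: 42.2
```

```bash
python3 go.py .555 .175 .095 -.01 .35; python3 -c "
from plant import status; print(status.sense()['wrist_torque'])"
```

```text
t 7.28 pos [0.5555 0.1756 0.0952] turn [ 0.011 -0.003  0.008] shift [-0.008  0.01  -0.   ] w 0.0213 F [-13.1  -3.7  16.1] g 42.2 j [ 0.13  0.3  -0.66  1.97  0.55  0.7  -2.45]
[-0.6245346   1.59095685 -0.32583201]
```

Seated. I'll ease off the load, open to about 50 mm, then retreat along the normal.

Request:
{"fn": "servo_tool", "kwargs": {
  "steps": [
    [0,0,0,0,0,-0.015,0.7],
    [0,0,0,0,0,-0.015,0.4],
    [0,0,0,0,0,-0.015,0.0],
    [0,0,0,0,0,-0.015,-0.2],
    [0,0,0,0,0,-0.015,-0.2]
  ]
}}

```text
t: 7.9
tcp_pos: [0.5555, 0.1756, 0.0949]
eef_rot: [0.001, 0.985, -0.004, 0.174]
force: [0.0, -0.4, 0.3]
width: 0.0512
grasp_force: 0.0
```

Request:
{"fn": "servo_tool", "kwargs": {
  "steps": [
    [0,0,0,0,0,-0.2,-0.2],
    [0,0,0,0,0,-0.6,-0.2],
    [0,0,0,0,0,-1.1,-0.2],
    [0,0,0,0,0,-1.8,-0.2],
    [0,0,0,0,0,-2.5,-0.2]
  ]
}}

```text
t: 8.52
tcp_pos: [0.5031, 0.1766, 0.2376]
eef_rot: [0.001, 0.985, -0.004, 0.174]
force: [-0.7, -0.4, -0.3]
width: 0.0511
grasp_force: 0.0
```

```bash
python3 go.py .43 -.05 .26 .023 0
```

```text
t 8.53 pos [0.5031 0.1766 0.2376] turn [ 0.037 -2.006 -0.177] shift [-0.988  3.788 -0.755] w 0.0511 F [-0.7 -0.4 -0.3] g 0.0 j [ 0.26 -0.   -0.75  1.9   0.21  0.94 -2.17]
```

Request:
{"fn": "servo_tool", "kwargs": {
  "steps": [
    [0,-0.5,-0.04,-0.2,0.75,-0.15,-0.25],
    [0,-1.0,-0.08,-0.4,1.5,-0.3,-0.25],
    [0.02,-1.5,-0.12,-0.6,2.3,-0.45,-0.25],
    [0.03,-2.0,-0.17,-0.8,3.1,-0.6,-0.25],
    [0.037,-2.006,-0.177,-0.85,3.8,-0.7,-0.25]
  ]
}}

```text
t: 9.15
tcp_pos: [0.4394, -0.0525, 0.2589]
eef_rot: [-0.0, 1.0, 0.011, -0.0]
force: [1.4, -0.1, 0.6]
width: 0.0531
grasp_force: 0.0
```

```bash
python3 go.py .502 -.229 .15 .023 0
```

```text
t 9.15 pos [ 0.4394 -0.0525  0.2589] turn [-0.005  0.004 -0.003] shift [0.978 2.966 1.812] w 0.0531 F [ 1.4 -0.1  0.6] g 0.0 j [ 0.53  0.   -0.48  1.8   0.    1.34 -1.5 ]
```

Request:
{"fn": "servo_tool", "kwargs": {
  "steps": [
    [0,0,0,0.25,0.75,0,-0.25],
    [0,0,0,0.5,1.5,0.1,-0.25],
    [0,0,0,0.75,2.3,0.6,-0.25],
    [0,0,0,0.97,2.9,1.2,-0.25],
    [0,0,0,0.978,2.966,1.81,-0.25]
  ]
}}

```text
t: 9.78
tcp_pos: [0.5024, -0.2309, 0.149]
eef_rot: [0.0, 1.0, 0.009, 0.001]
force: [-0.7, 0.1, -0.7]
width: 0.0535
grasp_force: 0.0
```

```bash
python3 go.py .502 -.229 .024 .023 0; python3 - <<'E'
from h import *
# small pipette in its new place: bright handle top vs model, score over x,y,yaw offsets in top+side
I={n:cv2.GaussianBlur(cv2.cvtColor(viewer.snapshot(n),cv2.COLOR_BGR2GRAY),(0,0),.6).astype(float) for n in("side","top")}
for n in I: cv2.imwrite(f"pics/after_{n}.png",I[n])
# shaft/handle cross profiles: rows at body x, brightness across y, top view
p=[.5623,.175,.088,-.01]
ys=np.arange(-24,25,2)/1000
for n in("top","side"):
  for x in(.02,-.02,-.075,-.09):
    z=.02 if x>-.04 else .015
    q=proj(n,world([[x,y,z] for y in ys],p,PS)).astype(np.float32)
    print(n,x,cv2.remap(I[n].astype(np.float32),q[None,:,0],q[None,:,1],1)[0].astype(int).tolist())
  xs=np.arange(-60,-15,3)/1000
  q=proj(n,world([[x,0,.02] for x in xs],p,PS)).astype(np.float32)
  print(n,"along -60..",cv2.remap(I[n].astype(np.float32),q[None,:,0],q[None,:,1],1)[0].astype(int).tolist())
  xs=np.arange(40,110,3)/1000
  q=proj(n,world([[x,0,.015] for x in xs],p,PS)).astype(np.float32)
  print(n,"along 40..",cv2.remap(I[n].astype(np.float32),q[None,:,0],q[None,:,1],1)[0].astype(int).tolist())
E
```

```text
t 9.78 pos [ 0.5024 -0.2309  0.149 ] turn [ 0.004 -0.007 -0.027] shift [-0.009 -0.033  2.083] w 0.0535 F [-0.7  0.1 -0.7] g 0.0 j [ 0.65  0.32 -0.34  1.7   0.11  1.14 -1.27]
top 0.02 [92, 92, 92, 92, 92, 101, 115, 134, 146, 153, 152, 148, 146, 147, 152, 155, 153, 143, 130, 119, 114, 110, 110, 110, 110]
top -0.02 [124, 124, 122, 120, 117, 117, 120, 133, 145, 154, 156, 155, 154, 154, 154, 154, 146, 137, 126, 118, 114, 112, 112, 112, 112]
top -0.075 [163, 156, 145, 134, 129, 130, 138, 143, 145, 144, 146, 150, 154, 157, 158, 158, 156, 146, 135, 124, 118, 115, 114, 114, 114]
top -0.09 [97, 87, 76, 78, 83, 96, 104, 109, 109, 105, 100, 99, 100, 102, 106, 110, 113, 114, 115, 115, 115, 115, 115, 114, 114]
top along -60.. [156, 155, 152, 149, 150, 152, 153, 154, 156, 152, 147, 152, 159, 158, 141]
top along 40.. [160, 161, 162, 162, 160, 155, 150, 140, 129, 123, 123, 126, 130, 136, 141, 139, 130, 121, 117, 114, 114, 114, 116, 117]
side 0.02 [144, 143, 144, 143, 142, 139, 135, 144, 182, 214, 216, 209, 202, 201, 206, 211, 225, 223, 193, 159, 140, 141, 145, 142, 136]
side -0.02 [128, 129, 128, 128, 129, 129, 129, 138, 173, 210, 222, 220, 217, 218, 223, 225, 229, 220, 195, 157, 142, 140, 142, 143, 143]
side -0.075 [130, 130, 131, 131, 131, 130, 129, 129, 136, 159, 193, 204, 210, 223, 222, 200, 165, 147, 143, 143, 144, 145, 149, 172, 204]
side -0.09 [130, 130, 130, 129, 129, 129, 130, 135, 148, 168, 168, 156, 137, 130, 132, 136, 147, 152, 151, 151, 152, 151, 151, 152, 170]
side along -60.. [200, 204, 199, 185, 174, 168, 156, 178, 218, 218, 189, 204, 224, 224, 183]
side along 40.. [165, 215, 227, 227, 228, 228, 225, 200, 168, 164, 167, 162, 156, 173, 200, 196, 173, 161, 159, 156, 154, 153, 153, 154][ WARN:0@2.442] global loadsave.cpp:1063 imwrite_ Unsupported depth image for selected encoder is fallbacked to CV_8U.
```

The small pipette checks out in both images: handle edges at ±11 mm across the axis, shaft centred, plunger end at x≈87 mm (86 nominal). Now down onto the large pipette.

Request:
{"fn": "servo_tool", "kwargs": {
  "steps": [
    [0,0,-0.02,-0.01,-0.03,0.5,-0.25],
    [0,0,-0.02,-0.01,-0.03,1.1,-0.25],
    [0,0,-0.02,-0.01,-0.03,1.6,-0.25],
    [0,0,-0.02,-0.01,-0.03,1.95,-0.25],
    [0,0,-0.02,-0.01,-0.03,2.06,-0.25]
  ]
}}

```text
t: 10.5
tcp_pos: [0.502, -0.2253, 0.0268]
eef_rot: [-0.0, 1.0, 0.013, 0.0]
force: [-0.7, 0.1, 0.0]
width: 0.0531
grasp_force: 0.0
```

```bash
python3 go.py .502 -.229 .023 .023 0
```

```text
t 10.5 pos [ 0.502  -0.2253  0.0268] turn [-0.001 -0.002  0.021] shift [-0.002  0.061  0.064] w 0.0531 F [-0.7  0.1  0. ] g 0.0 j [ 0.62  0.46 -0.32  1.81  0.18  0.9  -1.32]
```

Request:
{"fn": "servo_tool", "kwargs": {
  "steps": [
    [0,0,0,0,0.04,0.05,-0.25],
    [0,0,0,0,0.04,0.05,0.0],
    [0,0,0,0,0.04,0.05,0.3],
    [0,0,0,0,0.04,0.05,0.5],
    [0,0,0,0,0.04,0.05,0.5]
  ],
  "force": 50
}}

```text
t: 11.12
tcp_pos: [0.5023, -0.2287, 0.0241]
eef_rot: [0.001, 1.0, 0.013, 0.001]
force: [-1.3, 0.2, 7.1]
width: 0.0292
grasp_force: 50.4
```

```bash
python3 go.py .502 -.229 .023 .023 0
```

```text
t 11.12 pos [ 0.5023 -0.2287  0.0241] turn [ 0.006 -0.008  0.014] shift [-0.005  0.004  0.018] w 0.0292 F [-1.3  0.2  7.1] g 50.4 j [ 0.62  0.47 -0.31  1.81  0.18  0.89 -1.32]
```

Request:
{"fn": "servo_tool", "kwargs": {
  "steps": [
    [0,0,0,0,0,-0.2,0.5],
    [0,0,0,0,0,-0.7,0.5],
    [0,0,0,0,0,-1.4,0.5],
    [0,0,0,0,0,-2.2,0.5],
    [0,0,0,0,0,-3.1,0.5]
  ]
}}

```text
t: 11.75
tcp_pos: [0.5011, -0.2281, 0.2108]
eef_rot: [-0.0, 1.0, 0.013, -0.0]
force: [0.9, -1.2, -1.5]
width: 0.0296
grasp_force: 49.5
```

```bash
python3 go.py .46 -.03 .25 -.045 0; python3 - <<'E'
from h import *
# in-hand check: fit model plunger/nozzle; profiles along axis in both views assuming body x offset .0103
I={n:cv2.cvtColor(viewer.snapshot(n),cv2.COLOR_BGR2GRAY) for n in("side","top")}
for n in I: cv2.imwrite(f"pics/lift_{n}.png",I[n])
E
```

```text
t 11.75 pos [ 0.5011 -0.2281  0.2108] turn [-0.001  0.004  0.406] shift [-0.599 -3.318 -0.652] w 0.0296 F [ 0.9 -1.2 -1.5] g 49.5 j [ 0.66  0.27 -0.35  1.62  0.09  1.27 -1.25]
```

```bash
python3 go.py .515 -.02 .25 -.046 .35
```

```text
t 11.85 pos [ 0.5046 -0.2292  0.2165] turn [-0.044  1.945  0.412] shift [ 0.268 -3.478 -0.574] w 0.0294 F [ 0.7 -0.6 -0.5] g 49.6 j [ 0.66  0.26 -0.35  1.61  0.09  1.27 -1.25]
```

Request:
{"fn": "servo_tool", "kwargs": {
  "steps": [
    [0,0.3,0.08,0.05,-0.6,-0.3,0.5],
    [-0.01,0.8,0.16,0.1,-1.3,-0.5,0.5],
    [-0.02,1.3,0.25,0.16,-2.1,-0.55,0.5],
    [-0.03,1.7,0.35,0.22,-2.9,-0.57,0.5],
    [-0.044,1.945,0.41,0.268,-3.478,-0.574,0.5]
  ]
}}

```text
t: 12.48
tcp_pos: [0.5117, -0.017, 0.2438]
eef_rot: [0.002, 0.985, -0.022, 0.17]
force: [0.4, 0.2, -1.0]
width: 0.029
grasp_force: 49.6
```

```bash
python3 go.py .5305 .0638 .1894 -.046 .35
```

```text
t 12.47 pos [ 0.5117 -0.017   0.2438] turn [-0.023  0.048  0.001] shift [-0.066 -1.357  0.943] w 0.029 F [ 0.4  0.2 -1. ] g 49.6 j [ 0.52 -0.09 -0.53  1.95 -0.03  0.92 -1.61]
```

Request:
{"fn": "servo_tool", "kwargs": {
  "steps": [
    [0,0.01,0,-0.02,-0.35,0.1,0.5],
    [0,0.02,0,-0.04,-0.75,0.3,0.5],
    [-0.01,0.03,0,-0.06,-1.1,0.6,0.5],
    [-0.02,0.04,0,-0.06,-1.32,0.85,0.5],
    [-0.02,0.04,0,-0.06,-1.35,0.94,0.5]
  ]
}}

```text
t: 13.1
tcp_pos: [0.5308, 0.0621, 0.1886]
eef_rot: [0.003, 0.985, -0.022, 0.172]
force: [-0.1, 0.2, -0.6]
width: 0.029
grasp_force: 49.6
```

```bash
python3 - <<'E'
from h import *
from plant import status
I={n:cv2.cvtColor(viewer.snapshot(n),cv2.COLOR_BGR2GRAY).astype(np.float32) for n in("side","top")}
s=status.sense(); q=s["eef_rot"]; r=R.from_quat([q[1],q[2],q[3],q[0]])*R.from_euler("X",np.pi); t=np.array(s["tcp_pos"])
g=lambda P:r.apply(np.array(P)-[.0103,0,.0241])+t
def prof(n,P):
    u=proj(n,g(P)).astype(np.float32); return cv2.remap(I[n],u[None,:,0],u[None,:,1],1)[0].astype(int).tolist()
for n in I:
    cv2.imwrite(f"pics/hov3_{n}.png",I[n].astype(np.uint8))
    print(n,"plunger 80..125",prof(n,[[x/1e3,0,.014] for x in range(80,126,3)]))
    print(n,"tip -160..-100",prof(n,[[x/1e3,0,.014] for x in range(-160,-99,3)]))
    print(n,"shoulder -60..-20",prof(n,[[x/1e3,0,.024] for x in range(-60,-19,3)]))
    for x in(.05,-.07): print(n,"across",x,prof(n,[[x,y/1e3,.028 if x>0 else .022] for y in range(-24,25,2)]))
E
python3 go.py .5545 .0638 .1236 -.046 .35
```

```text
side plunger 80..125 [223, 227, 198, 189, 188, 186, 153, 166, 221, 224, 187, 156, 152, 150, 156, 167]
side tip -160..-100 [88, 89, 91, 93, 94, 90, 93, 84, 87, 90, 87, 86, 91, 90, 90, 91, 92, 90, 93, 91, 91]
side shoulder -60..-20 [141, 144, 143, 142, 142, 142, 136, 142, 155, 148, 114, 128, 154, 153]
side across 0.05 [47, 50, 48, 48, 50, 51, 51, 49, 50, 51, 52, 54, 60, 82, 98, 114, 125, 136, 138, 133, 144, 142, 127, 125, 131]
side across -0.07 [173, 173, 174, 174, 173, 174, 175, 174, 174, 170, 150, 133, 145, 154, 157, 157, 156, 154, 149, 139, 132, 138, 140, 135, 132]
top plunger 80..125 [134, 130, 132, 131, 129, 126, 139, 156, 150, 130, 119, 117, 116, 116, 118, 120]
top tip -160..-100 [118, 117, 117, 116, 116, 115, 115, 116, 115, 115, 114, 114, 114, 113, 113, 112, 112, 111, 111, 111, 110]
top shoulder -60..-20 [142, 144, 146, 146, 146, 144, 140, 134, 127, 117, 107, 99, 90, 85]
top across 0.05 [112, 111, 109, 108, 115, 133, 149, 157, 161, 161, 160, 159, 156, 148, 131, 108, 81, 76, 80, 91, 96, 97, 100, 109, 117]
top across -0.07 [67, 67, 69, 75, 91, 107, 121, 129, 133, 134, 134, 135, 135, 135, 134, 133, 131, 127, 124, 121, 120, 119, 119, 120, 120]
t 13.2 pos [0.5311 0.0608 0.1889] turn [-0.003  0.028 -0.006] shift [-0.004 -0.067  1.155] w 0.029 F [ 0.1 -0.9 -1.3] g 49.6 j [ 0.42  0.04 -0.66  1.98  0.16  0.81 -1.94]
```

Request:
{"fn": "servo_tool", "kwargs": {
  "steps": [
    [0,0.02,0,0,-0.03,0.25,0.5],
    [0,0.03,0,-0.02,-0.05,0.55,0.5],
    [0,0.03,0,-0.02,-0.05,0.85,0.5],
    [0,0.03,0,-0.02,-0.05,1.05,0.5],
    [0,0.03,0,-0.02,-0.05,1.14,0.5]
  ]
}}

```text
t: 13.82
tcp_pos: [0.5537, 0.0627, 0.1237]
eef_rot: [0.004, 0.984, -0.024, 0.174]
force: [-0.4, 0.0, -1.2]
width: 0.0289
grasp_force: 49.6
```

```bash
python3 go.py .557 .0638 .1142 -.046 .35
```

```text
t 13.82 pos [0.5537 0.0627 0.1237] turn [-0.003 -0.004 -0.011] shift [-0.003 -0.021  0.168] w 0.0289 F [-0.4  0.  -1.2] g 49.6 j [ 0.37  0.18 -0.65  2.01  0.33  0.67 -2.1 ]
```

Request:
{"fn": "servo_tool", "kwargs": {
  "steps": [
    [0,0,0,0,-0.015,0.04,0.5],
    [0,0,0,0,-0.015,0.08,0.5],
    [0,0,0,0,-0.015,0.11,0.5],
    [0,0,0,0,-0.015,0.12,0.5],
    [0,0,0,0,-0.015,0.12,0.5]
  ]
}}

```text
t: 14.45
tcp_pos: [0.5562, 0.0638, 0.1179]
eef_rot: [0.004, 0.984, -0.023, 0.175]
force: [0.0, 0.7, 0.1]
width: 0.0289
grasp_force: 49.6
```

```bash
python3 go.py .557 .0638 .1142 -.046 .35; python3 -c "
from plant import status; print(status.sense()['wrist_torque'])"
```

```text
t 14.45 pos [0.5562 0.0638 0.1179] turn [-0.003 -0.01  -0.008] shift [-0.009  0.     0.062] w 0.0289 F [0.  0.7 0.1] g 49.6 j [ 0.36  0.19 -0.64  2.01  0.35  0.66 -2.11]
[-0.03035963  0.44319177  0.06261033]
```

Request:
{"fn": "servo_tool", "kwargs": {
  "steps": [
    [0,0,0,0,0,0.01,0.5],
    [0,0,0,0,0,0.02,0.5],
    [0,0,0,0,0,0.03,0.5],
    [0,0,0,0,0,0.035,0.5],
    [0,0,0,0,0,0.035,0.5]
  ]
}}

```text
t: 15.08
tcp_pos: [0.5569, 0.0638, 0.1158]
eef_rot: [0.004, 0.984, -0.023, 0.175]
force: [1.2, -0.5, -0.5]
width: 0.029
grasp_force: 49.6
```

```bash
python3 go.py .557 .0638 .1142 -.046 .35; python3 -c "
from plant import status; print(status.sense()['wrist_torque'])"
```

```text
t 15.07 pos [0.5569 0.0638 0.1158] turn [-0.003 -0.008 -0.007] shift [-0.008  0.001  0.025] w 0.029 F [ 1.2 -0.5 -0.5] g 49.6 j [ 0.36  0.2  -0.64  2.01  0.36  0.66 -2.12]
[0.04645337 0.41960482 0.02266942]
```

Request:
{"fn": "servo_tool", "kwargs": {
  "steps": [
    [0,0,0,0,0,0.01,0.5],
    [0,0,0,0,0,0.02,0.5],
    [0,0,0,0,0,0.025,0.5],
    [0,0,0,0,0,0.025,0.5],
    [0,0,0,0,0,0.025,0.5]
  ]
}}

```text
t: 15.7
tcp_pos: [0.5575, 0.0638, 0.1144]
eef_rot: [0.004, 0.984, -0.023, 0.175]
force: [-0.2, 0.3, -1.7]
width: 0.0291
grasp_force: 49.6
```

```bash
python3 go.py .557 .0638 .1142 -.046 .35; python3 -c "
from plant import status; print(status.sense()['wrist_torque'])"
```

```text
t 15.7 pos [0.5575 0.0638 0.1144] turn [-0.003 -0.009 -0.008] shift [-0.009  0.001  0.001] w 0.0291 F [-0.2  0.3 -1.7] g 49.6 j [ 0.36  0.2  -0.64  2.01  0.36  0.66 -2.12]
[0.0198431  0.41115713 0.00200131]
```

Request:
{"fn": "servo_tool", "kwargs": {
  "steps": [
    [0,0,0,0,0,0.01,0.5],
    [0,0,0,0,0,0.015,0.5],
    [0,0,0,0,0,0.02,0.5],
    [0,0,0,0,0,0.02,0.5],
    [0,0,0,0,0,0.02,0.5]
  ]
}}

```text
t: 16.32
tcp_pos: [0.5577, 0.0638, 0.1139]
eef_rot: [0.004, 0.984, -0.023, 0.175]
force: [-8.8, 0.4, 10.0]
width: 0.029
grasp_force: 51.3
```

```bash
python3 go.py .557 .0638 .1142 -.046 .35; python3 -c "
from plant import status; print(status.sense()['wrist_torque'])"
```

```text
t 16.32 pos [0.5577 0.0638 0.1139] turn [ 0.001 -0.01  -0.006] shift [-0.01   0.001 -0.008] w 0.029 F [-8.8  0.4 10. ] g 51.3 j [ 0.36  0.2  -0.64  2.01  0.37  0.65 -2.13]
[-0.20384697  1.28405869 -0.15435595]
```

Contact at the expected height with no side force. Release and retreat.

Request:
{"fn": "servo_tool", "kwargs": {
  "steps": [
    [0,0,0,0,0,-0.01,0.5],
    [0,0,0,0,0,-0.01,0.2],
    [0,0,0,0,0,-0.01,0.0],
    [0,0,0,0,0,-0.01,-0.25],
    [0,0,0,0,0,-0.01,-0.25]
  ]
}}

```text
t: 16.95
tcp_pos: [0.5577, 0.0638, 0.1138]
eef_rot: [0.004, 0.984, -0.023, 0.175]
force: [0.6, 0.0, -0.2]
width: 0.0535
grasp_force: 0.0
```

Request:
{"fn": "servo_tool", "kwargs": {
  "steps": [
    [0,0,0,0,0,-0.2,-0.25],
    [0,0,0,0,0,-0.6,-0.25],
    [0,0,0,0,0,-1.1,-0.25],
    [0,0,0,0,0,-1.8,-0.25],
    [0,0,0,0,0,-2.5,-0.25]
  ]
}}

```text
t: 17.58
tcp_pos: [0.5052, 0.0666, 0.2565]
eef_rot: [0.003, 0.984, -0.023, 0.175]
force: [0.0, -0.7, 0.3]
width: 0.0533
grasp_force: 0.0
```

```bash
python3 go.py .45 -.2 .26 0 0
```

```text
t 17.57 pos [0.5052 0.0666 0.2565] turn [ 0.04  -2.017 -0.262] shift [-0.649  4.481 -0.306] w 0.0533 F [ 0.  -0.7  0.3] g 0.0 j [ 0.46 -0.11 -0.67  1.94  0.03  0.95 -1.84]
```

Moving clear of the view, then checking both placings numerically.

Request:
{"fn": "servo_tool", "kwargs": {
  "steps": [
    [0,-0.4,-0.05,-0.13,0.8,-0.1,-0.25],
    [0,-0.9,-0.1,-0.26,1.7,-0.2,-0.25],
    [0.02,-1.4,-0.16,-0.4,2.6,-0.25,-0.25],
    [0.03,-1.8,-0.22,-0.52,3.5,-0.3,-0.25],
    [0.04,-2.0,-0.26,-0.65,4.4,-0.3,-0.25]
  ]
}}

```text
t: 18.2
tcp_pos: [0.4509, -0.1968, 0.259]
eef_rot: [-0.0, 1.0, 0.0, 0.001]
force: [1.4, 0.2, -0.4]
width: 0.0535
grasp_force: 0.0
```

Request:
{"fn": "servo_tool", "kwargs": {
  "steps": [
    [0,0,0,-0.1,0.6,0,-0.25],
    [0,0,0,-0.3,1.2,0,-0.25],
    [0,0,0,-0.5,1.8,0,-0.25],
    [0,0,0,-0.7,2.4,0,-0.25],
    [0,0,0,-0.7,2.4,0,-0.25]
  ]
}}

```text
t: 18.82
tcp_pos: [0.4068, -0.3425, 0.2583]
eef_rot: [0.0, 1.0, -0.003, 0.001]
force: [0.1, 0.3, -0.2]
width: 0.0535
grasp_force: 0.0
```

```bash
python3 - <<'E'
from h import *
I={n:cv2.cvtColor(viewer.snapshot(n),cv2.COLOR_BGR2GRAY).astype(np.float32) for n in("side","top")}
for nm,p,hw,T,L,ax in(("small",[.5623,.175,.088,-.01],11,20,60,10),("large",[.5565,.0638,.088,-.046],15,28,80,14)):
  for n in I:
    def prof(P):
        u=proj(n,world(np.array(P)/1e3,p,PS)).astype(np.float32); return cv2.remap(I[n],u[None,:,0],u[None,:,1],1)[0].astype(int).tolist()
    print(nm,n,"plunger from handle end",prof([[L+x,0,ax] for x in range(0,46,3)]))
    print("  shoulder -60..-20",prof([[x,0,T-4] for x in range(-60,-19,3)]))
    for x in(40,0,-30): print("  across",x,prof([[x,y,T] for y in range(-24,25,2)]))
    print("  shaft -72",prof([[-72,y,ax] for y in range(-24,25,2)]))
    print("  tip",prof([[x,0,ax] for x in range(-(130 if nm=="small" else 145)-12,-(130 if nm=="small" else 145)+40,4)]))
E
python3 go.py .45 -.2 .26 0 0
```

```text
small side plunger from handle end [232, 200, 165, 182, 181, 174, 170, 181, 227, 210, 171, 155, 159, 155, 153, 151]
  shoulder -60..-20 [200, 203, 190, 190, 191, 194, 189, 159, 207, 230, 198, 181, 221, 227]
  across 40 [156, 157, 163, 164, 158, 155, 150, 149, 167, 190, 198, 207, 202, 206, 201, 192, 224, 228, 196, 136, 135, 146, 173, 174, 172]
  across 0 [125, 125, 125, 129, 129, 127, 123, 132, 170, 226, 196, 115, 53, 55, 74, 139, 215, 231, 205, 148, 134, 138, 144, 145, 145]
  across -30 [132, 128, 128, 127, 127, 126, 127, 129, 143, 152, 170, 162, 177, 171, 159, 163, 159, 169, 128, 111, 120, 152, 159, 158, 159]
  shaft -72 [128, 129, 128, 129, 130, 128, 127, 127, 134, 173, 182, 193, 220, 232, 214, 179, 143, 141, 142, 143, 142, 141, 153, 176, 201]
  tip [129, 130, 130, 119, 118, 142, 108, 119, 118, 122, 124, 132, 131]
small top plunger from handle end [146, 131, 123, 123, 125, 128, 133, 142, 146, 135, 123, 117, 115, 113, 114, 115]
  shoulder -60..-20 [155, 154, 152, 152, 152, 153, 153, 154, 157, 151, 144, 153, 161, 160]
  across 40 [130, 138, 136, 130, 121, 114, 118, 130, 134, 140, 150
[... 1664 characters left out ...]
67, 167, 166, 163, 156, 144, 129, 121, 120, 128, 135]
  across 0 [131, 128, 125, 119, 127, 140, 154, 157, 151, 130, 95, 62, 37, 57, 87, 127, 148, 161, 165, 166, 164, 154, 136, 121, 114]
  across -30 [128, 126, 119, 113, 111, 121, 132, 141, 143, 144, 143, 141, 140, 141, 142, 143, 143, 144, 147, 155, 161, 162, 152, 136, 121]
  shaft -72 [157, 154, 142, 132, 127, 126, 124, 123, 127, 134, 146, 153, 159, 159, 157, 155, 158, 165, 173, 179, 182, 183, 179, 169, 154]
  tip [130, 131, 126, 108, 96, 93, 92, 90, 90, 89, 90, 89, 88]
t 18.93 pos [ 0.4088 -0.3392  0.2584] turn [-0.002 -0.02  -0.009] shift [ 0.684 -2.321 -0.024] w 0.0534 F [ 0.6 -0.3  0.3] g 0.0 j [ 0.85  0.19 -0.25  1.6   0.04  1.35 -0.98]
```

```bash
python3 -c "
from plant import bot; print(bot.hand_in())"
```

```text
the job is handed in; nothing more can be done
None
```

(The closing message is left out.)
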